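# Change over the slide-drying trays

### The arm

A 7-joint arm with a two-finger parallel gripper is mounted at the origin on the work surface. World frame = base frame: x ahead of the robot, y to its left, z up, the work surface at z = 0. Lengths are in mm, angles in degrees, forces in N, time in s.
With the tool pointing down it reaches from about 400 to 850 mm from the base axis. Payload 6.9 kg.
Tool frame: the origin (TCP) lies on the centre line of the jaws, within the pads' length; the fingertips stand ahead of it and the grasp point (between the pads) lies 6 mm ahead of it (bot.tips_ahead is the x of the fingertips in the tool frame, in mm); x points along the fingers, y is the direction in which the jaws open and shut, and the axes are right-handed (so a half turn about x gives the same grasp; the last joint's range is limited). The gripper opens to 85 mm and grips with 20 to 120 N. Pads are 22 mm wide; open, the fingers measure 114 mm over their backs; the gripper's body (76 mm by 85 mm) begins 54 mm behind the grasp point. The pads swing forward as they close: fully open they stand 13 mm farther back than shut.
Start: joints at [76.175, 29.078, -13.613, 85.955, 7.202, 65.827, -8.869], TCP at [212.402, -587.791, 256.275] pointing down, gripper open.
Joint ranges: [-176.47, 176.47], [-13.61, 117.27], [-81.72, 77.17], [0.22, 143.17], [-87.28, 267.28], [10, 112.55], [-165.47, 165.47]. Speed limits (degrees/s): [136.94, 136.94, 180, 180, 180, 180, 180].

### API

Orientations are given as [roll, pitch, yaw] about the fixed x, y, z axes, in that order (R = Rz(yaw) Ry(pitch) Rx(roll)).
In Python, from rig import sensors, cams, hand_in, regions_of, bot gives the robot as it stands.
- The arm moves only by the tool apply_moves, never from a script. Its argument "plan" is one flat list of numbers, 7 for each row, row after row: the turn, a rotation vector about the tool's x, y, z in rad, then the shift along the tool's x, y, z in mm, then the closure, from -1 (fully open) to 1 (shut), so that 0 is half open. A call has 1 to 8 rows; each row is the pose to reach, as a shift and turn from the pose commanded when the call began, along the tool's axes at that moment; what a row does not reach only later rows make up. A row lasts 1/10 s, in which the tool goes at most 50 mm and 8.59 degrees, less where a joint would pass 70% of its speed; a pose out of reach is approached as far as the arm can. A call with a gripper value outside its range is refused whole. The fingers move at their own pace and stop on an object; "newtons" is the grip in N (left out, the last holds). Time passes only in rows, so rows that repeat a pose let the fingers close. It gives the time, the measured TCP pose, the force and the opening at its end, in the units of the state.
- sensors.get_state(): the state, without advancing time (a new reading comes with each control period).
- cams.get_image(name): name is "side" or "top" or "wrist"; returns the picture (420x560x3 uint8, red, green, blue); there is no depth.
- cams.get_calibration(name): a dict with "mtx" (3x3 intrinsics, pixels), "R" (3x3) and "t" (3): a world point X has camera coordinates R X + t. Camera axes: x right, y down, z forward; pixel columns grow to the right and rows downward; lengths in mm; the calibration is good to about 2 mm. A picture is of the moment at which its call begins: read the wrist's pose just before it. get_calibration takes no time and is no camera call; for the wrist camera it gives the pose at the moment of the call.
- hand_in(): hands the job in, once; it reports no verdict.
Trained networks look in the newest picture that a camera, given by its name, has taken for a name from the list of things; names that differ only in an ending like _2 or _b are one class to them, and where a whole thing is asked for, a point or a joint stands for the part that bears it (a point fixed in the world has none). Each returns a list of dicts, best first, with "score" (0 to 1); they miss things now and then, are a little off and sometimes report something else, mostly with a low value. They report only what shows in the picture. A call takes as long as a camera call.
- regions_of(name, camera): "pixels" (420x560 bool, what is visible of it) and "centre" ([row, column] in pixels, amid what is visible of it).
The state is a dict: "clock": time; "joint_positions": joint angles; "joint_velocities": joint speeds; "tau": joint torques, N m; "tcp_pos": TCP position; "tcp_rot": TCP orientation; "contact_force": force on the tool from outside, world axes, zero at the start; "moment": the same for the moment, N m; "grip_width": opening from 0.0 (shut) to 1.0 (fully open).
Only numpy, scipy, OpenCV 4.12 (cv2) and the standard library are available. Lean on these libraries where they do the work, as an engineer would, in place of code of your own. Each camera call takes 0.05 s, during which the arm holds its last target.

### The job

Three slide-drying units stand on the bench and one tray has been left standing out: push that tray fully home, then hook a fingertip behind the upright lip of the wide tray and draw it all the way out to its stop, ready for loading. Draw it from behind the lip only, without pinching the lip or pressing on its outer front face. Leave the other short tray shut and the bottles, jar, carton and dish where they stand.

Things in the scene. Friction and masses are not known exactly. Their poses are not given: they have to be found in the camera images.
- open_unit: fixed slide-drying unit: white hood 84 mm wide, 160 mm deep, 52 mm high (its flat top), on a 5 mm aluminium base plate with rails that reaches 150 mm out in front of the hood. Origin: on the table under the middle of the hood's front face; x axis points into the hood (from front to back), z up; the tray slides out along -x
- open_lip (a point): top edge, 44 mm above the table, at the middle of the INNER face (the one towards the hood) of the tray's upright lip; moves with the tray; axes as the unit's (x into the hood, y along the lip). The lip is 64 mm long, 14 mm thick from this point outward (-x), and rises 30 mm above the tray's floor, whose upper side is 14 mm above the table. With the tray shut there is a clear 42 mm gap between this inner face and the hood's front face, open from above and at both ends
- open_tray (a joint): The short tray that starts well out (0.05 to 0.075). 0 = fully home, grows as the tray comes out (m), 0.09 = stop. Rubs with about 2.5 N and stays where it is left. 
- wide_unit: fixed slide-drying unit: white hood 124 mm wide, 160 mm deep, 52 mm high (its flat top), on a 5 mm aluminium base plate with rails that reaches 150 mm out in front of the hood. Origin: on the table under the middle of the hood's front face; x axis points into the hood (from front to back), z up; the tray slides out along -x
- wide_lip (a point): top edge, 44 mm above the table, at the middle of the INNER face (the one towards the hood) of the tray's upright lip; moves with the tray; axes as the unit's (x into the hood, y along the lip). The lip is 104 mm long, 14 mm thick from this point outward (-x), and rises 30 mm above the tray's floor, whose upper side is 14 mm above the table. With the tray shut there is a clear 42 mm gap between this inner face and the hood's front face, open from above and at both ends
- wide_tray (a joint): The wide tray; starts shut or up to 0.01 ajar. 0 = fully home, grows as the tray comes out (m), 0.09 = stop. Rubs with about 2.5 N and stays where it is left. 
- small_unit: fixed slide-drying unit: white hood 84 mm wide, 160 mm deep, 52 mm high (its flat top), on a 5 mm aluminium base plate with rails that reaches 150 mm out in front of the hood. Origin: on the table under the middle of the hood's front face; x axis points into the hood (from front to back), z up; the tray slides out along -x
- small_lip (a point): top edge, 44 mm above the table, at the middle of the INNER face (the one towards the hood) of the tray's upright lip; moves with the tray; axes as the unit's (x into the hood, y along the lip). The lip is 64 mm long, 14 mm thick from this point outward (-x), and rises 30 mm above the tray's floor, whose upper side is 14 mm above the table. With the tray shut there is a clear 42 mm gap between this inner face and the hood's front face, open from above and at both ends
- small_tray (a joint): The short tray that starts shut; must stay shut. 0 = fully home, grows as the tray comes out (m), 0.09 = stop. Rubs with about 2.5 N and stays where it is left. 
- wide_front: the wide lip's outer front face plate: the outermost 4 mm of its 14 mm thickness, 104 mm long, from 11.5 to 39.5 mm above the table; origin at table height under the hood's front face when shut; must not be pressed or pinched
- dropper0: amber dropper bottle, 26 mm across, 62 mm high, standing between two hoods on the robot's left; loose bystander, origin under its middle
- dropper1: the same kind of bottle between two hoods on the robot's right; loose bystander, origin under its middle
- jar: specimen jar with red lid, 64 mm across, 70 mm high, left of the units; loose bystander, origin under its middle
- reagent: amber bottle, 68 mm across, 130 mm high, left of the units, beyond the jar; loose bystander, origin under its middle
- carton: paper carton 90 x 60 x 45 mm, right of the units; loose bystander, origin under its middle
- dish: closed petri dish 90 mm across, 15 mm high, right of the units; loose bystander, origin under its middle

How it is judged (in metres and radians):
On the way, in this order (a step that is already met when the one before it is completed fails the run):
1. the tray that stood out is fully home, with the wide tray still in (value of joint open_tray below 0.005 m and value of joint wide_tray below 0.03 m), for 0.2 s.
2. the wide tray is drawn out to its stop (value of joint wide_tray above 0.083 m), for 0.2 s.
At the end, for the whole second after the job is handed in: the tray that stood out is within 5 mm of home, the wide tray is within 7 mm of its stop and at rest, the other short tray is within 6 mm of shut (value of joint open_tray below 0.005 m and value of joint wide_tray above 0.083 m and value of joint small_tray below 0.006 m and velocity of joint wide_tray between -0.005 and 0.005 m/s); the robot touches nothing.
It fails at once if the wide lip is pinched or pressed on its outer front face (over 2 N by the robot) (contact force between any of the fingers, the arm and wide_front above 2 N).
It fails at once if the other short tray is drawn out by more than 10 mm (value of joint small_tray above 0.01 m).
It fails at once if a bottle, jar, carton or dish is lifted, tipped or shifted by more than 20 mm (distance of any of dropper0, dropper1, jar, reagent, carton, dish from where it was at the start of the episode above 0.02 m or angle between any of dropper0, dropper1, jar, reagent, carton, dish's own z axis and vertical above 0.4 rad).
It also fails if it takes over 45 s, if anything falls off the work surface, if the arm or the gripper's body presses on something with over 40 N, if the wrist force passes 120 N, or if a joint passes its speed limit or range.

## Working session

There is one attempt and no reset: what is moved stays moved. The work goes in short steps, Python scripts to look and compute and a tool call to move; the robot and the scene stay as the last step left them, time stands still between calls to the robot, and variables do not carry over. Pictures are saved under pics/ and viewed, and the job is handed in when it is done.

Besides the shell and the picture viewer there is one more tool, called in YAML: its name, and indented under it one key for each argument. apply_moves: Moves the arm, as the interface text tells. Its arguments: {"type":"object","properties":{"plan":{"type":"array"},"newtons":{"type":"number"}},"required":["plan"]}

```bash
ls; mkdir -p pics; python3 - <<'E'
from rig import sensors,cams,regions_of,bot
import cv2,numpy as np
s=sensors.get_state();print(s['clock'],s['tcp_pos'],s['tcp_rot'],s['contact_force'],bot.tips_ahead,[a for a in dir(bot) if a[0]!='_'])
for n in['top','side']:
    im=cams.get_image(n);cv2.imwrite(f'pics/{n}0.png',im[:,:,::-1])
    c=cams.get_calibration(n);print(n,c)
E
```

```text
pics
0.0 [ 212.17698465 -587.37118149  255.40290464] [-88.48725688  89.89279185 111.38275361] [-0.41397763  0.81315145 -0.52210155] 25.0 ['IKError', 'tips_ahead']
top {'mtx': array([[387.60207538,   0.        , 281.71678284],
       [  0.        , 387.60207538, 206.03762404],
       [  0.        ,   0.        ,   1.        ]]), 'R': array([[ 0.03015515, -0.99943575, -0.01479373],
       [-0.99053031, -0.02789661, -0.13443021],
       [ 0.13394167,  0.01870741, -0.99081263]]), 't': array([ -26.13840856,  556.66087645, 1065.1676376 ])}
side {'mtx': array([[530.79727477,   0.        , 282.23130548],
       [  0.        , 530.79727477, 212.66819783],
       [  0.        ,   0.        ,   1.        ]]), 'R': array([[-0.98646377, -0.1630165 , -0.0177443 ],
       [-0.08677345,  0.61076283, -0.78704456],
       [ 0.13913881, -0.7748512 , -0.61664091]]), 't': array([ 546.43924834,  128.00687675, 1325.98360468])}
```

View pics/top0.png

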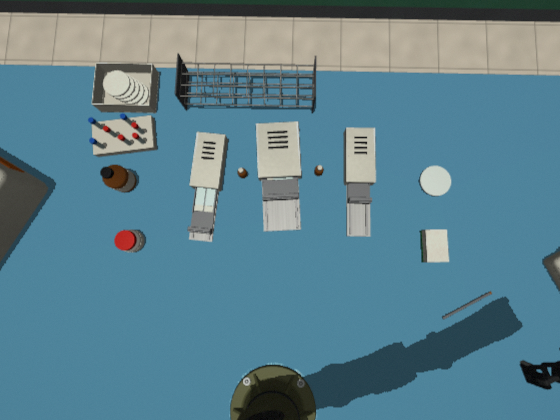

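View pics/side0.png

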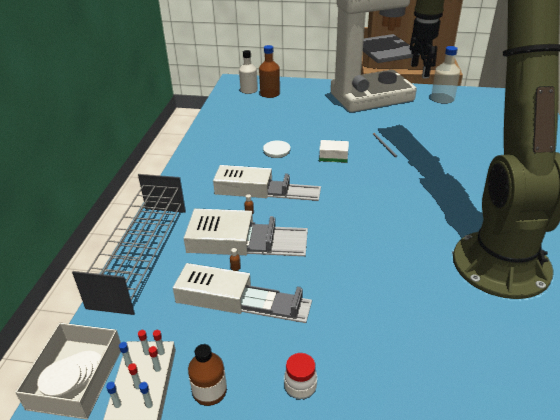

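The open tray is on the left (lip near pixel 202,220 in top), with the wide unit in the middle (280,165) and the small one on the right. Next I'll get regions and fit the unit poses.

```bash
python3 - <<'E'
from rig import sensors,cams,regions_of
import cv2,numpy as np
out={}
for n in['top','side']:
    im=cams.get_image(n)[:,:,::-1].copy();out[n]=im.copy()
    big=im.copy()
    for k,(nm,col) in enumerate([('open_unit',(255,0,0)),('open_lip',(0,0,255)),('wide_unit',(0,255,0)),('wide_lip',(255,0,255)),('small_unit',(0,255,255))]):
        r=regions_of(nm,n)
        print(n,nm,[(round(float(q['score']),2),np.round(q['centre']).tolist(),int(q['pixels'].sum())) for q in r[:4]])
        if r:
            out[n+nm]=r[0]['pixels']
            cs,_=cv2.findContours(r[0]['pixels'].astype(np.uint8),0,1);cv2.drawContours(big,cs,-1,col,1)
    if n=='top': c=big[110:250,170:400]; c=cv2.resize(c,None,fx=3.4,fy=3.4,interpolation=2)
    else: c=big[155:335,165:335]; c=cv2.resize(c,None,fx=3.3,fy=3.3,interpolation=2)
    cv2.imwrite(f'pics/{n}1.png',c)
np.savez('m.npz',**out)
print(sensors.get_state()['clock'])
E
```

```text
top open_unit [(0.55, [180.0, 206.0], 2953)]
top open_lip [(0.97, [212.0, 204.0], 1049)]
top wide_unit [(0.83, [173.0, 278.0], 4332), (0.39, [208.0, 202.0], 1042), (0.21, [185.0, 278.0], 843), (0.18, [249.0, 435.0], 868)]
top wide_lip [(0.84, [186.0, 279.0], 778)]
top small_unit [(0.79, [176.0, 357.0], 3108)]
side open_unit [(0.83, [297.0, 235.0], 4731)]
side open_lip [(0.56, [298.0, 271.0], 1358), (0.5, [187.0, 279.0], 295)]
side wide_unit [(0.81, [236.0, 236.0], 4376)]
side wide_lip []
side small_unit [(0.79, [185.0, 254.0], 2334)]
0.7
```

View pics/top1.png

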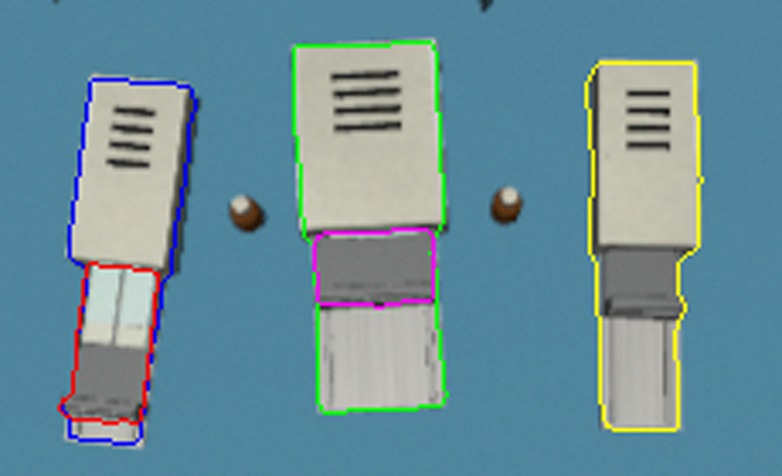

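View pics/side1.png

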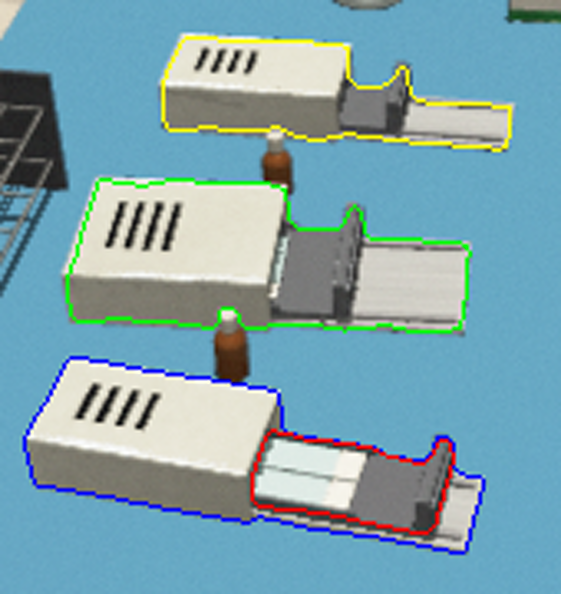

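```bash
cat > fit.py <<'E'
import cv2,numpy as np
from scipy.optimize import minimize
from rig import cams
m=np.load('m.npz')
cal={n:cams.get_calibration(n) for n in('top','side')}
def proj(n,P):
    c=cal[n];q=P@c['R'].T+c['t'];q=q@c['mtx'].T;return q[:,:2]/q[:,2:]
def w(p,L):
    c,s=np.cos(p[2]),np.sin(p[2]);L=np.array(L,float)
    return np.c_[p[0]+c*L[:,0]-s*L[:,1],p[1]+s*L[:,0]+c*L[:,1],L[:,2]]
def box(x0,x1,h,z0,z1): return [(x,y,z) for x in(x0,x1) for y in(-h,h) for z in(z0,z1)]
S=4
def render(n,p,W,off):
    im=np.zeros((420*S,560*S),np.uint8)
    lw=W-20
    for b in (box(0,160,W/2,5,52),box(-150,160,p[4]/2,0,5),box(-56-p[3],-42-p[3],lw/2,14,44),box(-56-p[3],0,lw/2,8,14)):
        uv=proj(n,w(p,b))+off
        h=cv2.convexHull(np.round((uv+.5)*S*16).astype(np.int32));cv2.fillConvexPoly(im,h,1,shift=4)
    return cv2.resize(im.astype(np.float32),(560,420),interpolation=cv2.INTER_AREA)
def fit(name,W,p0,views=('top','side')):
    M={n:m[n+name].astype(np.float32) for n in views}
    def cost(v):
        p=np.array([v[0],v[1],v[2]/100,v[3],v[4]])
        return sum(np.abs(render(n,p,W,0)-M[n]).sum()/M[n].sum() for n in views)
    v=np.array([p0[0],p0[1],p0[2]*100,p0[3],p0[4]],float)
    for _ in range(3):
        sim=np.vstack([v]+[v+d for d in np.diag([8,8,4,8,6])])
        r=minimize(cost,v,method='Nelder-Mead',options=dict(initial_simplex=sim,maxiter=250));v=r.x
    return np.array([v[0],v[1],v[2]/100,v[3],v[4]]),r.fun
def ray(n,uv,z):
    c=cal[n];C=-c['R'].T@c['t'];d=c['R'].T@np.linalg.inv(c['mtx'])@np.array([*uv,1]);return C+d*(z-C[2])/d[2]
if __name__=='__main__':
    out={}
    for nm,W,uv,yaw,q in(('open_unit',84,(207,188),-.12,60),('wide_unit',124,(280,178),.03,4),('small_unit',84,(361,183),0,0)):
        a=ray('top',uv,52)
        for vs in(('top','side'),('top',),('side',)):
            p,f=fit(nm,W,[a[0],a[1],yaw,q,W-20],vs);print(nm,vs,np.round(p,3),round(f,3))
            if len(vs)==2: out[nm]=p
    np.savez('poses.npz',**out)
    for n in cal:
        im=cv2.resize(m[n],None,fx=3.4,fy=3.4,interpolation=2)
        for nm,W in(('open_unit',84),('wide_unit',124),('small_unit',84)):
            p=out[nm];lw=W-20
            for b,col in((box(0,160,W/2,5,52),(0,0,255)),(box(-150,0,p[4]/2,0,5),(0,255,0)),(box(-56-p[3],-42-p[3],lw/2,14,44),(255,0,255))):
                uv=(proj(n,w(p,b))+.5)*3.4
                for i in range(8):
                    for j in range(i):
                        if bin(i^j).count('1')==1: cv2.line(im,tuple(np.int32(uv[i])),tuple(np.int32(uv[j])),col,1)
        c=im[int(110*3.4):int(250*3.4),int(170*3.4):int(400*3.4)] if n=='top' else im[int(155*3.4):int(331*3.4),int(165*3.4):int(335*3.4)]
        cv2.imwrite(f'pics/{n}_fit.png',c)
E
python3 fit.py
```

```text
open_unit ('top', 'side') [ 6.05573e+02  2.14844e+02 -7.40000e-02  7.29690e+01  6.49560e+01] 0.084
open_unit ('top',) [ 6.04596e+02  2.14429e+02 -7.60000e-02  7.43700e+01  6.30260e+01] 0.045
open_unit ('side',) [ 6.05657e+02  2.14507e+02 -6.60000e-02  7.30840e+01  6.80050e+01] 0.034
wide_unit ('top', 'side') [ 6.40158e+02 -1.10000e-01  8.40000e-02  5.98700e+00  1.06732e+02] 0.077
wide_unit ('top',) [ 6.40163e+02  3.70000e-02  7.70000e-02 -6.66500e+00  1.06739e+02] 0.026
wide_unit ('side',) [ 6.40398e+02 -5.94000e-01  8.80000e-02  6.69500e+00  1.06307e+02] 0.047
small_unit ('top', 'side') [ 6.29827e+02 -2.30072e+02  1.70000e-02 -3.14800e+00  6.43470e+01] 0.117
small_unit ('top',) [ 6.29909e+02 -2.29452e+02  1.00000e-02 -1.26400e+00  6.81780e+01] 0.033
small_unit ('side',) [ 6.30866e+02 -2.29987e+02  2.20000e-02 -1.23000e+00  6.02510e+01] 0.066
```

View pics/top_fit.png

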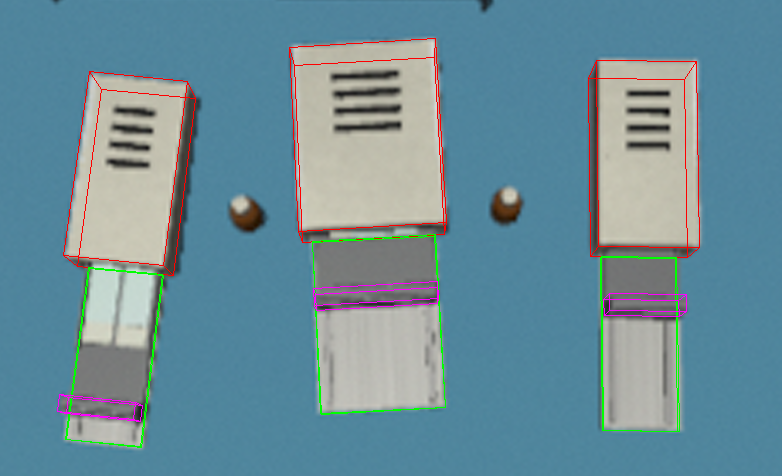

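View pics/side_fit.png

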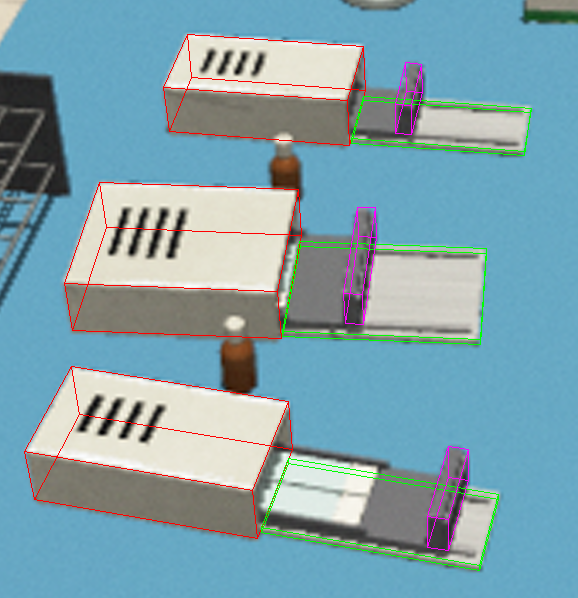

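```bash
cat > h.py <<'E'
import numpy as np
from scipy.spatial.transform import Rotation as Ro
from rig import sensors
def cur():
    s=sensors.get_state();return s,np.array(s['tcp_pos']),Ro.from_euler('xyz',s['tcp_rot'],degrees=True)
def goal(yaw,flip=1):
    # tool x down, tool y along unit y*flip
    x=np.array([0,0,-1.]);y=flip*np.array([-np.sin(yaw),np.cos(yaw),0]);return Ro.from_matrix(np.c_[x,y,np.cross(x,y)])
def rel(pos,R):
    s,p,C=cur();return np.round((C.inv()*R).as_rotvec(),4),np.round(C.inv().apply(np.array(pos)-p),1)
def loc(o,yaw,x,y=0): return np.array([o[0]+np.cos(yaw)*x-np.sin(yaw)*y,o[1]+np.sin(yaw)*x+np.cos(yaw)*y])
E
python3 - <<'E'
from h import *
s,p,C=cur();print(C.as_matrix().round(3),s['contact_force'])
OP=(605.5,214.5);
for f in(1,-1):print(f,rel([0,0,0],goal(-.074,f))[0])
for P in([400,-420,250],[480,-120,250],[450,150,230],[*loc(OP,-.074,-165),120]): print(P,rel(P,goal(-.074)))
E
```

```text
[[ 0.    0.34 -0.94]
 [ 0.   -0.94 -0.34]
 [-1.   -0.   -0.  ]] [ 0.2612464  -0.59258851 -0.49632297]
1 [-2.7208 -0.     -0.    ]
-1 [ 0.4208 -0.      0.    ]
[400, -420, 250] (array([-2.7208, -0.    , -0.    ]), array([   6.3,  -94. , -233.5]))
[480, -120, 250] (array([-2.7208, -0.    , -0.    ]), array([   6.3, -349. , -410.7]))
[450, 150, 230] (array([-2.7208, -0.    , -0.    ]), array([  26.3, -613.1, -474.2]))
[np.float64(440.951563879917), np.float64(226.69885939073632), 120] (array([-2.7208, -0.    , -0.    ]), array([ 136.3, -688.3, -491.8]))
```

apply_moves:
  plan: [0.1,0,0,0,-18,-46,1,0.2,0,0,0,-36,-92,1,0.3,0,0,0,-55,-138,1,0.4208,0,0,0,-74,-184,1,0.4208,0,0,0,-94,-230,1,0.4208,0,0,0,-134,-258,1,0.4208,0,0,0,-174,-286,1,0.4208,0,0,0,-214,-314,1]
  newtons: 40

```text
clock: 1.5
tcp_pos: [435.5, -277.8, 256.4]
tcp_rot: [167.2, 90.0, -17.1]
contact_force: [1.3, -0.1, -0.8]
grip_width: 0.002
```

```bash
python3 - <<'E'
from h import *
s,p,C=cur();print(s['clock'],p,C.as_matrix().round(3),s['joint_positions'],s['grip_width'])
OP=(605.5,214.5);
for P in([470,-60,250],[450,150,230],[*loc(OP,-.074,-165),120]): print(P,rel(P,goal(-.074,-1)))
E
```

```text
1.5 [ 435.47641412 -277.78577837  256.36690293] [[ 0.    -0.074 -0.997]
 [-0.    -0.997  0.074]
 [-1.     0.    -0.   ]] [ 38.40857861  19.40240358 -11.87577224 102.14380029   4.57464536
  58.89662213 -69.39590771] 0.002035417536061455
[470, -60, 250] (array([ 0.0003, -0.0004, -0.0001]), array([   6.4, -219.7,  -18.4]))
[450, 150, 230] (array([ 0.0003, -0.0004, -0.0001]), array([  26.3, -427.7,   17. ]))
[np.float64(440.951563879917), np.float64(226.69885939073632), 120] (array([ 0.0003, -0.0004, -0.0001]), array([ 136.3, -503.5,   31.7]))
```

apply_moves:
  plan: [0,0,0,0,-50,-5,1,0,0,0,0,-100,-10,1,0,0,0,0,-150,-15,1,0,0,0,0,-200,-18,1,0,0,0,10,-248,-10,1,0,0,0,20,-296,0,1,0,0,0,30,-344,8,1,0,0,0,40,-392,16,1]

```text
clock: 2.3
tcp_pos: [447.7, 114.2, 216.3]
tcp_rot: [-167.1, 89.9, 8.6]
contact_force: [1.5, -0.4, -0.1]
grip_width: 0.003
```

```bash
python3 - <<'E'
from h import *
s,p,C=cur();print(s['clock'],p,s['joint_positions'],s['grip_width'])
OP=(605.5,214.5);
for x,z in((-165,120),(-160,50),(-68,50)): print(rel([*loc(OP,-.074,x),z],goal(-.074,-1)))
E
```

```text
2.3 [447.67447414 114.15339443 216.30626972] [  -1.66113776   17.71011507  -20.68834     112.94193285    8.00906048
   50.63649037 -120.79806543] 0.00299338494588799
(array([-0.0003, -0.0011,  0.0003]), array([  96.3, -111.7,   15.2]))
(array([-0.0003, -0.0011,  0.0003]), array([ 166.3, -111.7,   10.2]))
(array([-0.0003, -0.0011,  0.0003]), array([ 166.4, -111.7,  -81.8]))
```

apply_moves:
  plan: [0,0,0,20,-45,5,1,0,0,0,40,-88,10,1,0,0,0,70,-111.7,15,1,0,0,0,115,-111.7,15,1,0,0,0,150,-111.7,13,1,0,0,0,168,-111.7,12,1,0,0,0,168,-111.7,12,1]

```text
clock: 3.0
tcp_pos: [443.1, 224.1, 46.1]
tcp_rot: [31.8, 89.7, -152.4]
contact_force: [-0.3, -0.3, 0.2]
grip_width: 0.001
```

```bash
python3 - <<'E'
from h import *
import cv2
from rig import cams
s,p,C=cur();print(s['clock'],p,s['contact_force'],s['joint_positions'])
OP=(605.5,214.5);
for x,z in((-160,50),(-68,48)): print(rel([*loc(OP,-.074,x),z],goal(-.074,-1)))
im=cams.get_image('side')[200:420,150:430,::-1];cv2.imwrite('pics/s2.png',cv2.resize(im,None,fx=2.7,fy=2.7))
E
```

```text
3.0 [443.12763667 224.07325382  46.11017748] [-0.28382661 -0.26432493  0.19939246] [ -19.26930173   34.80006464  -15.46258749  118.83613297   18.34194188
   28.84557004 -142.50989042]
(array([ 0.0005,  0.0037, -0.0023]), array([-3.9, -2.4, -2.6]))
(array([ 0.0005,  0.0037, -0.0023]), array([ -2.2,  -2.4, -94.6]))
```

View pics/s2.png

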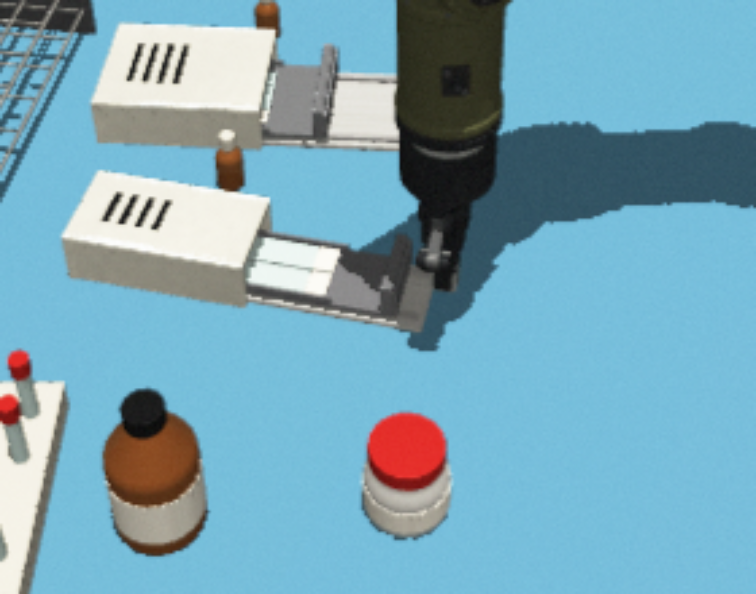

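The fingertip is just outside the open tray's lip, so I can push.

apply_moves:
  plan: [0,0,0,0,-2,-10,1,0,0,0,0,-2.4,-22,1,0,0,0,0,-2.4,-34,1,0,0,0,0,-2.4,-46,1,0,0,0,0,-2.4,-58,1,0,0,0,0,-2.4,-70,1,0,0,0,0,-2.4,-80,1,0,0,0,0,-2.4,-86,1]

```text
clock: 3.85
tcp_pos: [531.5, 220.2, 48.2]
tcp_rot: [177.1, 90.0, -7.2]
contact_force: [-3.1, 0.2, 2.5]
grip_width: -0.005
```

apply_moves:
  plan: [0,0,0,0,0,-3,1,0,0,0,0,0,-6,1,0,0,0,0,0,-8,1]

```text
clock: 4.15
tcp_pos: [538.0, 219.7, 48.1]
tcp_rot: [44.1, 90.0, -140.2]
contact_force: [-2.9, 0.0, 1.5]
grip_width: 0.002
```

```bash
python3 - <<'E'
from h import *
import cv2
from rig import cams
s,p,C=cur();print(s['clock'],p,s['contact_force'],s['joint_positions'])
OP=(605.5,214.5);
for x,z in((-67,48),): print(rel([*loc(OP,-.074,x),z],goal(-.074,-1)))
im=cams.get_image('side')[200:420,150:430,::-1];cv2.imwrite('pics/s3.png',cv2.resize(im,None,fx=2.7,fy=2.7))
E
```

```text
4.15 [538.04409293 219.72163622  48.12027764] [-2.91101943  0.01505686  1.5036163 ] [ -13.92421753   39.42991294  -17.02713116  106.05924585   17.942556
   37.17959323 -135.9496055 ]
(array([-0.    ,  0.0006, -0.0006]), array([ 0.1,  0.2, -0.7]))
```

View pics/s3.png

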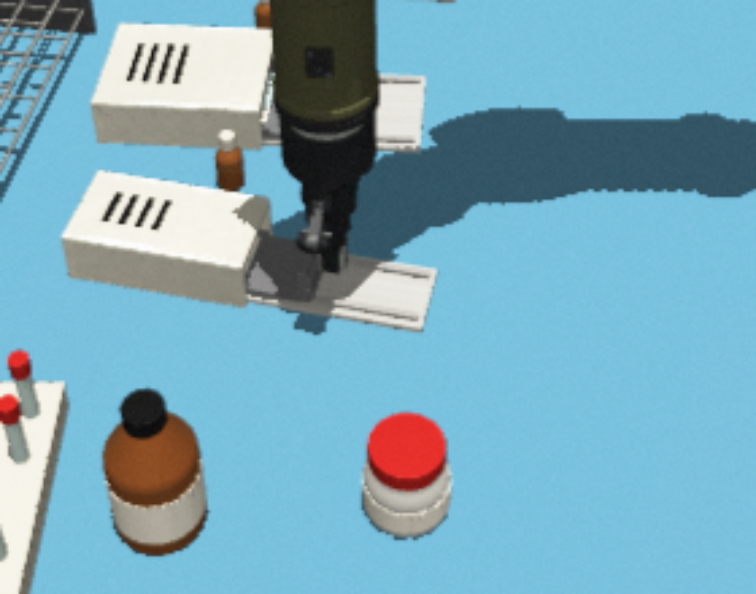

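Only friction so far, so I'll push until it hits the end.

apply_moves:
  plan: [0,0,0,0,0,-1,1,0,0,0,0,0,-2,1,0,0,0,0,0,-2,1]

```text
clock: 4.5
tcp_pos: [538.3, 219.7, 48.1]
tcp_rot: [24.5, 89.8, -159.7]
contact_force: [-7.5, -1.5, 4.2]
grip_width: 0.001
```

apply_moves:
  plan: [0,0,0,0,0,-1.5,1,0,0,0,0,0,-3,1,0,0,0,0,0,-3,1]

```text
clock: 4.8
tcp_pos: [538.5, 219.7, 48.1]
tcp_rot: [20.4, 89.5, -163.8]
contact_force: [-15.4, -0.5, 11.0]
grip_width: 0.001
```

The tray is home: the force rises with no further motion. Now I'll retreat and go up.

apply_moves:
  plan: [0,0,0,0,0,12,1,0,0,0,0,0,25,1,0,0,0,-40,0,27,1,0,0,0,-80,10,27,1,0,0,0,-110,50,27,1,0,0,0,-120,95,27,1,0,0,0,-120,95,27,1]

```text
clock: 5.5
tcp_pos: [510.6, 119.8, 170.1]
tcp_rot: [140.8, 89.7, -44.0]
contact_force: [0.1, 0.4, 0.0]
grip_width: 0.002
```

```bash
python3 - <<'E'
from h import *
import cv2
from rig import cams,regions_of
s,p,C=cur();print(s['clock'],p,s['contact_force'],s['joint_positions'])
W=(640.2,-.2);yw=.083
for x,z in((-24,140),(-24,49)): print(loc(W,yw,x),rel([*loc(W,yw,x),z],goal(yw,-1)))
im=cams.get_image('side')[155:335,165:400,::-1];cv2.imwrite('pics/s4.png',cv2.resize(im,None,fx=3.3,fy=3.3))
im=cams.get_image('wrist')[:,:,::-1];cv2.imwrite('pics/w4.png',im)
im=cams.get_image('top')[110:260,170:400,::-1];cv2.imwrite('pics/t4.png',cv2.resize(im,None,fx=3.4,fy=3.4))
E
```

```text
5.5 [510.63737259 119.75282889 170.08302572] [0.05460349 0.39080578 0.01043712] [  -1.46363714   26.10585249  -21.18218646  108.12418951   12.78383293
   47.89181988 -124.02561543]
[616.28262055  -2.18971364] (array([-0.1659, -0.0042, -0.004 ]), array([  31. ,  112.7, -115.2]))
[616.28262055  -2.18971364] (array([-0.1659, -0.0042, -0.004 ]), array([ 122. ,  112.3, -114.8]))
```

View pics/s4.png

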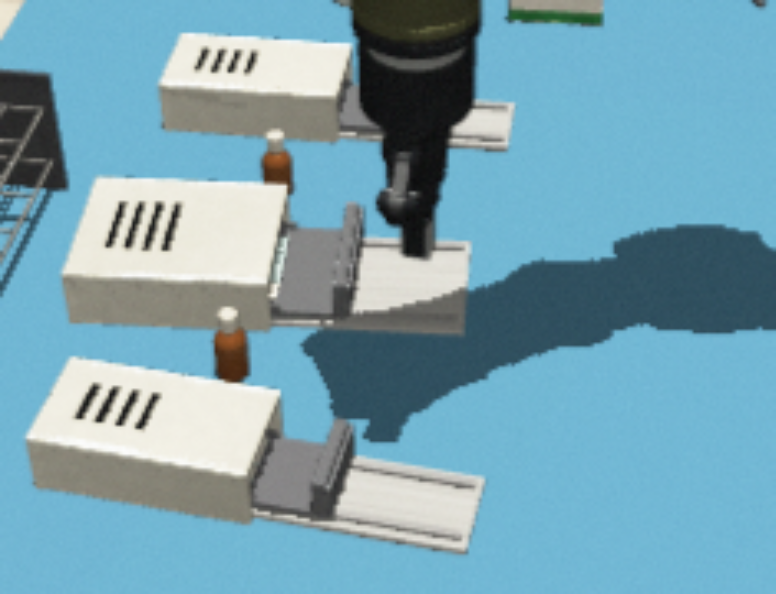

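View pics/w4.png

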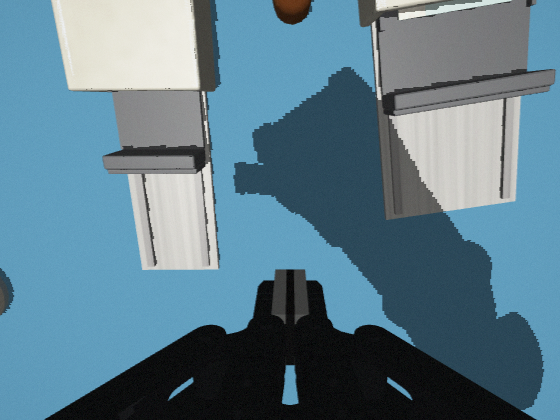

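View pics/t4.png

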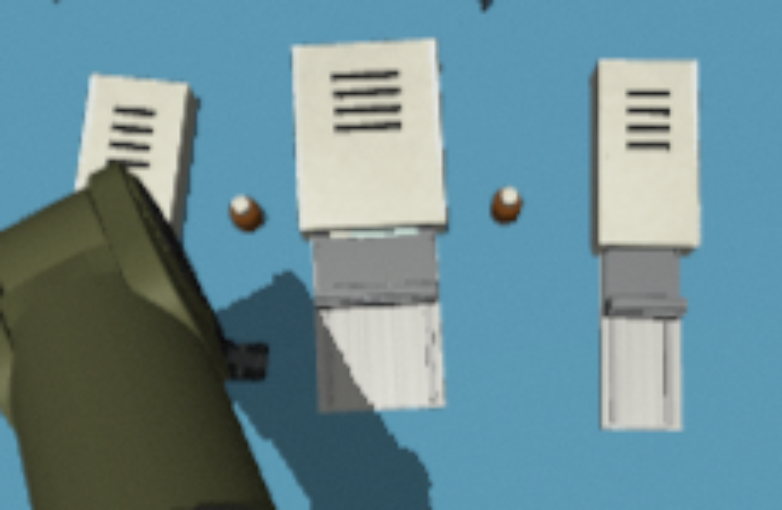

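Open tray is visibly home (its lip shows the same gap to the hood as the others). The push end also agrees with the fit: finger front at local -56 mm. Next I'll move above the gap behind the wide lip.

apply_moves:
  plan: [-0.05,0,0,5,32,-33,1,-0.1,0,0,10,64,-66,1,-0.166,-0.004,-0.004,15,90,-92,1,-0.166,-0.004,-0.004,25,112,-115,1,-0.166,-0.004,-0.004,31,112.5,-115,1]

```text
clock: 6.15
tcp_pos: [618.2, 3.0, 135.2]
tcp_rot: [-41.9, 89.7, 143.1]
contact_force: [-0.4, -0.3, -1.0]
grip_width: -0.005
```

```bash
python3 - <<'E'
from h import *
import cv2
from rig import cams,regions_of
s,p,C=cur();print(s['clock'],p,s['contact_force'])
W=(640.2,-.2);yw=.083
for x,z in((-24,140),(-24,49)): print(rel([*loc(W,yw,x),z],goal(yw,-1)))
c=cams.get_calibration('wrist')
im=cams.get_image('wrist')[:,:,::-1].copy()
for q in (0,6,12):
    for z in (44,):
        P=np.array([[*loc(W,yw,-42-q,y),z] for y in(-52,52)])
        k=P@c['R'].T+c['t'];k=k@c['mtx'].T;k=(k[:,:2]/k[:,2:]);print(q,k.round());cv2.line(im,*[tuple(map(int,a)) for a in k],(0,0,255) if q==6 else (0,255,0),1)
P=np.array([[*loc(W,yw,0,y),52] for y in(-62,62)]);k=P@c['R'].T+c['t'];k=k@c['mtx'].T;k=(k[:,:2]/k[:,2:]);cv2.line(im,*[tuple(map(int,a)) for a in k],(255,0,0),1)
cv2.imwrite('pics/w5.png',im)
im=cams.get_image('side')[155:335,165:400,::-1];cv2.imwrite('pics/s5.png',cv2.resize(im,None,fx=3.3,fy=3.3))
E
```

```text
6.15 [618.1657659    2.95072338 135.23358126] [-0.42671651 -0.30944787 -0.95496213]
(array([0.0048, 0.0033, 0.0029]), array([-4.8,  4.9,  2.3]))
(array([0.0048, 0.0033, 0.0029]), array([86.2,  5.2,  2. ]))
0 [[376. 262.]
 [219. 261.]]
6 [[376. 270.]
 [219. 269.]]
12 [[375. 278.]
 [220. 277.]]
```

View pics/w5.png

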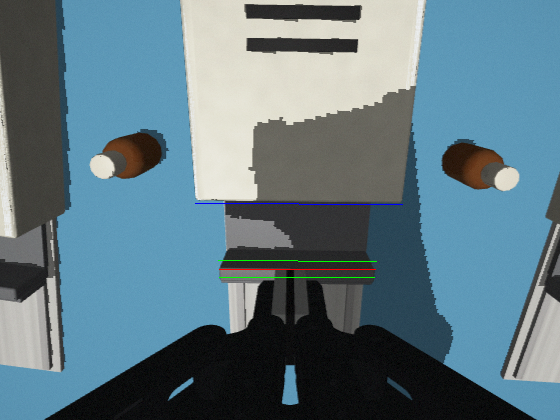

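View pics/s5.png

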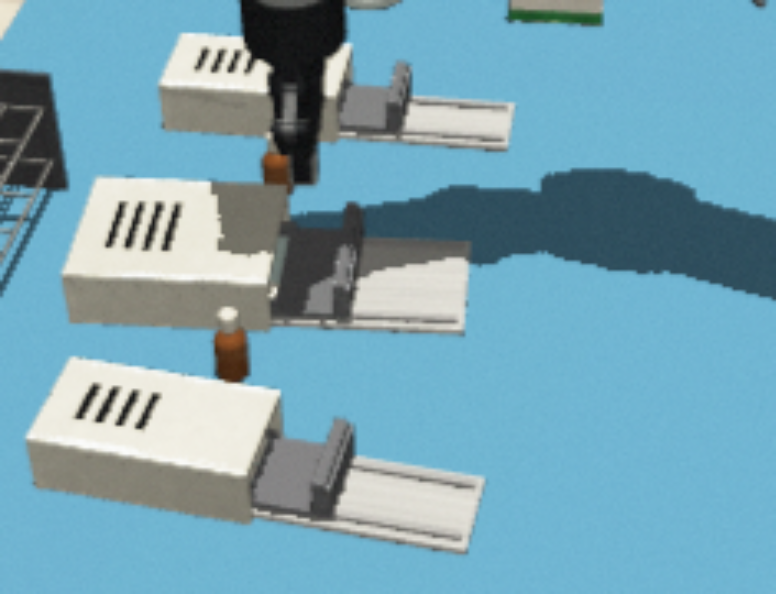

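The wrist overlay matches: inner top edge near row 269 (q about 6 mm), hood edge at row 203. Descending into the gap.

apply_moves:
  plan: [0.004,0.003,0.003,5,4,2,1,0.004,0.003,0.003,25,5,2,1,0.004,0.003,0.003,45,5,2,1,0.004,0.003,0.003,65,5,2,1,0.004,0.003,0.003,80,5,2,1,0.004,0.003,0.003,88,5,2,1,0.004,0.003,0.003,88,5,2,1]

```text
clock: 6.95
tcp_pos: [613.1, 2.1, 48.5]
tcp_rot: [-36.7, 89.8, 148.4]
contact_force: [-0.2, -0.5, 1.0]
grip_width: -0.003
```

```bash
python3 - <<'E'
from h import *
import cv2
from rig import cams,regions_of
s,p,C=cur();print(s['clock'],p,s['contact_force'])
W=(640.2,-.2);yw=.083
for x,z in((-24,49),(-120,49)): print(rel([*loc(W,yw,x),z],goal(yw,-1)))
im=cams.get_image('side')[155:335,165:400,::-1];cv2.imwrite('pics/s6.png',cv2.resize(im,None,fx=3.3,fy=3.3))
E
```

```text
6.95 [613.07207688   2.11364048  48.52430017] [-0.19346824 -0.52349452  1.00085801]
(array([0.0061, 0.0021, 0.0016]), array([-0.5,  4.6, -2.8]))
(array([0.0061, 0.0021, 0.0016]), array([-0.3,  4. , 93.2]))
```

View pics/s6.png

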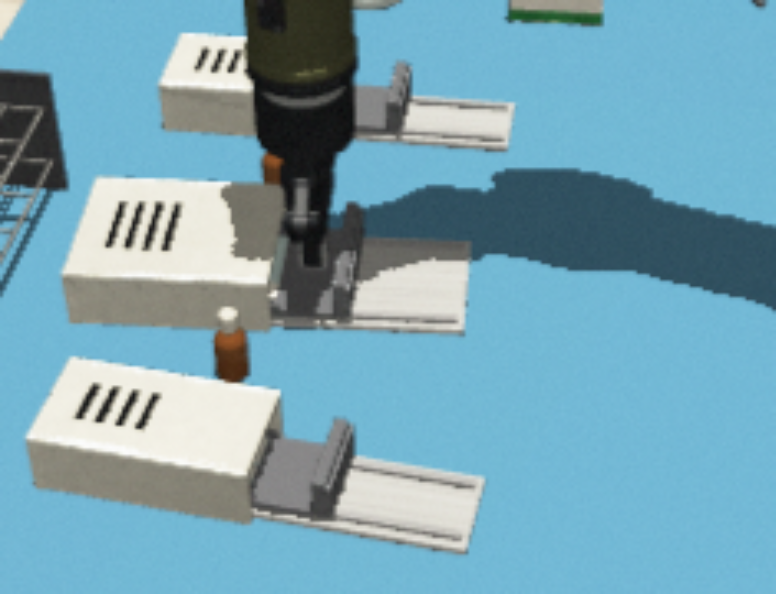

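apply_moves:
  plan: [0.003,0,0,0,3,8,1,0.006,0,0,0,4,18,1,0.006,0,0,0,4,30,1,0.006,0,0,0,4,42,1,0.006,0,0,0,4,54,1,0.006,0,0,0,4,66,1,0.006,0,0,0,4,77,1,0.006,0,0,0,4,84,1]

```text
clock: 7.8
tcp_pos: [530.0, -9.9, 50.1]
tcp_rot: [-128.4, 89.9, 56.3]
contact_force: [2.7, 2.1, 1.1]
grip_width: -0.001
```

apply_moves:
  plan: [0,0,0,0,0,4,1,0,0,0,0,0,7,1,0,0,0,0,0,9,1]

```text
clock: 8.1
tcp_pos: [521.6, -11.0, 49.5]
tcp_rot: [-83.1, 89.9, 101.6]
contact_force: [3.0, 1.1, 1.9]
grip_width: 0.002
```

```bash
python3 - <<'E'
from h import *
s,p,C=cur();print(s['clock'],p,s['contact_force'])
W=(640.2,-.2);yw=.083
for x,z in((-121,49),): print(rel([*loc(W,yw,x),z],goal(yw,-1)))
E
```

```text
8.1 [521.61756821 -10.97887013  49.4831449 ] [2.98561005 1.12850232 1.86426012]
(array([-0.0014,  0.0001,  0.001 ]), array([ 0.5, -0.9,  1.9]))
```

apply_moves:
  plan: [0,0,0,0,0,2,1,0,0,0,0,0,4,1,0,0,0,0,0,4,1]

```text
clock: 8.4
tcp_pos: [520.8, -11.0, 49.6]
tcp_rot: [-162.2, 89.7, 22.5]
contact_force: [10.4, 0.2, -4.9]
grip_width: -0.002
```

It's at the stop: the force rose to 10 N and motion ceased. Back off toward the hood, then rise.

apply_moves:
  plan: [0,0,0,0,0,-8,1,0,0,0,0,0,-20,1,0,0,0,0,0,-25,1,0,0,0,-25,0,-25,1,0,0,0,-60,0,-25,1,0,0,0,-105,0,-25,1,0,0,0,-150,0,-25,1,0,0,0,-150,0,-25,1]

```text
clock: 9.2
tcp_pos: [544.5, -8.8, 204.7]
tcp_rot: [-176.3, 89.6, 8.4]
contact_force: [0.5, 0.4, -0.6]
grip_width: -0.001
```

apply_moves:
  plan: [0,0,0,-10,48,0,1,0,0,0,-15,96,0,1,0,0,0,-15,144,10,1,0,0,0,-15,192,30,1,0,0,0,-15,240,40,1,0,0,0,-15,240,40,1]

```text
clock: 9.8
tcp_pos: [518.3, -260.5, 212.3]
tcp_rot: [16.4, 89.6, -159.6]
contact_force: [0.3, 0.2, -0.7]
grip_width: -0.002
```

```bash
python3 - <<'E'
from h import *
import cv2
from rig import cams,regions_of
s,p,C=cur();print(s['clock'],p,s['contact_force'])
out={}
for n in('top','side'):
    im=cams.get_image(n)[:,:,::-1].copy();out[n]=im
    for u in('open_unit','wide_unit','small_unit'):
        r=regions_of(u,n)
        if r: out[n+u]=r[0]['pixels'];print(n,u,r[0]['score'],r[0]['centre'],int(r[0]['pixels'].sum()))
np.savez('m.npz',**out)
import fit
P=np.load('poses.npz')
fit.m=np.load('m.npz')
from scipy.optimize import minimize_scalar
for u,W in(('open_unit',84),('wide_unit',124),('small_unit',84)):
    for n in('top','side'):
        if n+u not in out: continue
        M=out[n+u].astype(np.float32);p=P[u].copy();b=[]
        for q in np.arange(-6,100,1.):
            p[3]=q;b.append((np.abs(fit.render(n,p,W,0)-M).sum(),q))
        print(u,n,min(b))
im=out['side'][155:335,165:400];cv2.imwrite('pics/s7.png',cv2.resize(im,None,fx=3.3,fy=3.3))
cv2.imwrite('pics/t7.png',out['top'])
E
```

```text
9.8 [ 518.31786317 -260.54782044  212.29760946] [ 0.30544964  0.22254124 -0.68505737]
top open_unit 0.68 [178.6, 207.0] 3041
top small_unit 0.89 [177.8, 356.1] 3078
side open_unit 0.8 [295.1, 231.8] 4619
side wide_unit 0.73 [234.6, 239.3] 4497
side small_unit 0.77 [182.2, 255.2] 2488
open_unit top (np.float32(152.1875), np.float64(3.0))
open_unit side (np.float32(165.0), np.float64(1.0))
wide_unit side (np.float32(253.125), np.float64(88.0))
small_unit top (np.float32(190.875), np.float64(-2.0))
small_unit side (np.float32(109.5625), np.float64(-1.0))
```

View pics/s7.png

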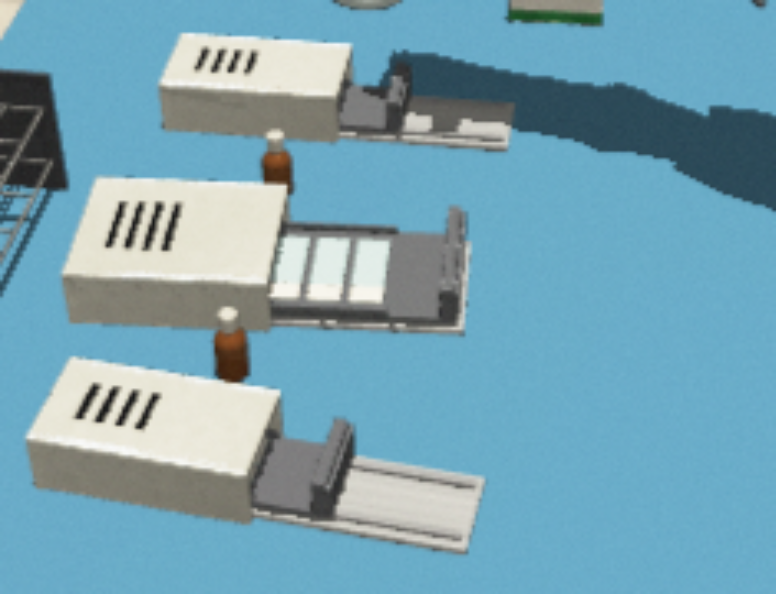

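View pics/t7.png

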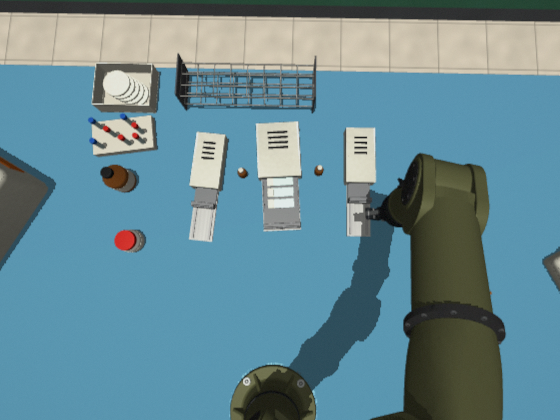

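The pictures show the wide tray fully out, the open tray home, the small tray shut and the visible bystanders unmoved. The arm is clear, so I'm handing in.

```bash
python3 -c "
from rig import hand_in
print(hand_in())"
```

```text
the job is handed in; nothing more can be done
None
```

I pushed the left short tray home and drew the wide tray out to its stop, then handed the job in at about 10 s of the 45 s. No verdict was reported, so the results below are from my own checks.

- **Left short tray:** I pushed it in with the closed fingertips until it stopped moving and the force rose to about 15 N. Afterwards it measured about 1 mm from home in the side picture and 3 mm in the top picture; the limit is 5 mm.
- **Wide tray:** I hooked the fingertips behind the lip and drew until it stopped and the force rose to about 10 N. I then backed off towards the hood before lifting, so nothing touched the front face. It measured about 88 mm out in the side picture; it needs more than 83 mm. The network did not find the wide unit in the top picture, so there I confirmed it only by eye.
- **Other short tray and loose items:** The small tray measured shut. The droppers, jar and reagent bottle looked unmoved in the final pictures. The arm hid the carton and dish in the last top view, but it never came near them at low height.
- **Arm:** It ended well above the bench, touching nothing, with under 1 N of force reading.

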